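# Slide the copper backing bar under the seam to its detent and hold it

### The job

Take the carriage of the index slide by its upright black grip and slide it along the rail, so that its copper head goes in under the edge of the sheet-steel cover, until you feel the carriage's ball drop into the groove of the index strip. Stop there and finish while holding: keep the grip pinched between the fingers and the carriage still, with the ball in the groove, so that the seam can be tacked. Leave the other things on the bench where they lie.

Things in the scene. Friction and masses are not known exactly. Their poses are not given: they have to be found in the camera images.
- rail: Fixed index slide: grey base plate 340 x 120 x 12 mm with a steel guide bar along it. Origin: centre of the plate's underside, on the bench. x points along the guide bar, the way the carriage is to be slid (towards the cover); z up. On it at y = -42 mm lies a steel index strip, 22 mm wide, top 24 mm above the bench, with one 90-degree groove across it, 14 mm wide.
- carriage (a joint): Travel of the carriage along the rail's x, m: starts at 0 to 0.04; the groove comes anywhere from 0.09 to 0.145 (strip set anew each time); far stop 0.185. Aluminium block 60 x 50 mm, top 48 mm above the bench; cannot lift or turn. It drags with 2 to 3 N; the ball pulls it into the groove with some 5 N; pushing it out again takes 9 to 15 N.
- ball (a joint): Sprung 12 mm ball under the housing on the carriage's side, hidden: under 0.001 m while it rides on top of the strip, about 0.0045 at the bottom of the groove; it slopes between over 5 to 7 mm of travel on each side of the groove's centre. The groove is 42 mm to the -y side of the grip and in line with it when the ball is in; visible from above until the carriage covers it.
- grip (a point): Point on the axis of the carriage's upright black grip, 83 mm above the bench. The grip is a square bar 24 x 24 mm, sides along the rail's x and y, from the carriage's top (48 mm) up to 110 mm above the bench. Axes as the rail's. A copper bar 24 mm wide, top 58 mm above the bench, lies just in front of it (+x); nothing stands beside it.
- head (a point): Front edge of the copper head, middle, 53 mm above the bench and 151 mm ahead of the grip. The head is 36 mm (along x) x 60 mm x 10 mm, its top 58 mm above the bench.
- cover: Workpiece: folded sheet-steel cover fixed over the rail's far end, 190 mm (x) x 152 x 63 mm high, sheet 3 mm, open in front and below, a blue magnet 16 mm high on top. Origin: under the middle of its front edge, on the bench; x points into it. With the ball in the groove the grip stands 104 to 116 mm before this edge, the head 35 to 47 mm in under it.
- offcut: Loose offcut of 40 mm square steel tube, 90 mm long; origin under its middle. Leave alone.
- tin: Loose open metal tin, 70 mm across, 75 mm high; origin under its middle. Leave alone.
- hammer: Loose hammer, 220 mm long, lying on the bench. Leave alone.
- magnet: Loose L-shaped steel welding magnet, 90 x 92 x 22 mm; origin under one leg's middle. Leave alone.
Not all that is in view belongs to the job. Several things look just like the cover: the one meant starts farthest from the robot's base.

How it is judged:
By the outcome, as a careful person would: the job done as asked, in the order asked, and still so for the second after the job is handed in, while the arm keeps its last pose, push and grip.
It also fails if it takes over 38 s, if anything falls off the work surface, if the arm or the gripper's body presses on something with over 40 N, if the wrist force passes 120 N, or if a joint passes its speed limit or range.

### The arm

A 6-joint arm with a two-finger parallel gripper is mounted at the origin on the work surface. World frame = base frame: x ahead of the robot, y to its left, z up, the work surface at z = 0. Lengths are in mm, angles in rad, forces in N, time in s.
With the tool pointing down it reaches from about 325 to 775 mm from the base axis. Payload 5.5 kg.
Tool frame: the origin (TCP) lies midway between the tips of the shut fingers; the grasp point (between the pads) lies 19 mm behind it; z points along the fingers, y is the line along which they close (so a half turn about z gives the same grasp; the last joint's range is limited). The gripper opens to 88 mm and grips with 3 to 60 N. Pads are 20 mm wide; open, the fingers measure 115 mm over their backs; the gripper's body (75 mm by 178 mm) begins 61 mm behind the grasp point.
Start: joints at [-1.274, 0.091, 1.231, -0, 1.82, -0.057], TCP at [207.879, -562.852, 222.631] pointing down, gripper open.
Joint ranges: [-2.87, 2.87], [-0.86, 2.18], [0.17, 2.46], [-1.51, 4.65], [0.06, 2.69], [-2.65, 2.65]. Speed limits (rad/s): [2.57, 2.57, 3.01, 3.14, 3.14, 3.14].

### API

Orientations are given as [roll, pitch, yaw] about the fixed x, y, z axes, in that order (R = Rz(yaw) Ry(pitch) Rx(roll)).
In Python, from workcell import env, hand, get_image, get_calibration, order gives the robot as it stands. Calls block until the motion is done:
- env.movep(position, orientation): joint-space move of the TCP to a pose.
- env.move_straight(position, vel=150, frame=None, until_force=None): straight line of the TCP; frame=None keeps the orientation; vel is the mean speed in mm/s. With until_force (N) it stops when the force on the tool has changed by that much, and returns True; else False.
- env.goto_joints(angles): joint-space move.
- hand.move_gripper(opening): opening from 0.0 (shut) to 1.0 (fully open); the grip force is fixed at half the most; returns when the fingers have stopped.
- env.dwell(seconds).
- env.ik(position, orientation): joint angles nearest the present ones, or None.
- get_image(name): name is "scene" or "top"; returns (picture, depth): 480x640x3 uint8, blue, green, red; 480x640 float32, mm along the optical axis (not along the pixel's ray), 0 where there is no reading.
- get_calibration(name): a dict with "mtx" (3x3 intrinsics, pixels), "distortion" ([k1, k2, p1, p2, k3] as OpenCV has them; the pictures are not rectified), "origin" and "orientation" of the camera in the world. Camera axes: x right, y down, z forward; pixel columns grow to the right and rows downward; lengths in mm; the calibration is good to about 2 mm. A picture is of the moment at which its call begins. get_calibration takes no time and is no camera call.
A pose or a line that the arm cannot do raises env.MotionError and nothing moves.
- order.finish_job(): hands the job in; it is judged then, once.
Readings, each from a call of its own:
- env.read_clock(): time.
- env.read_joint_positions(): joint angles.
- env.read_dq(): joint speeds.
- env.read_tau(): joint torques, N m.
- env.read_eef_pos(): TCP position.
- env.read_tool_rot(): TCP orientation.
- env.read_wrist_force(): force on the tool from outside, world axes, zero at the start.
- env.read_ft_torque(): the same for the moment, N m.
- env.read_grip_width(): opening from 0.0 (shut) to 1.0 (fully open).
- env.read_grip_force(): force on a finger pad.
Only numpy, scipy, OpenCV 4.12 (cv2) and the standard library are available. Lean on these libraries where they do the work, as an engineer would, in place of code of your own. Each camera call takes 0.05 s, during which the arm holds its last target. There are 200 camera calls.

## Working session

There is one attempt and no reset: what is moved stays moved. The work goes in short steps, each a Python script; the robot and the scene stay as the last script left them, time stands still between calls to the robot, and variables do not carry over. Pictures are saved under pics/ and viewed, at most 10 in all, crops included, and the job is handed in when it is done.

```bash
mkdir -p pics; cat > h.py <<'E'
import numpy as np, cv2
from scipy.spatial.transform import Rotation as R
from workcell import env, hand, get_image, get_calibration, order
def cal(n):
    c=get_calibration(n); o=np.array(c["orientation"],float)
    M=o if o.shape==(3,3) else R.from_euler('xyz',o).as_matrix()
    return np.array(c["mtx"],float),np.array(c["distortion"],float),np.array(c["origin"],float),M
def world(n,d):
    K,D,o,M=cal(n); v,u=np.mgrid[0:480,0:640]
    p=cv2.undistortPoints(np.stack([u,v],-1).reshape(-1,1,2).astype(np.float64),K,D).reshape(480,640,2)
    P=np.dstack([p,np.ones((480,640))])*d[...,None]
    return P@M.T+o
E
python3 - <<'E'
from h import *
for n in("scene","top"):
    c=get_calibration(n);print(n,c["origin"],c["orientation"])
    im,d=get_image(n);cv2.imwrite(f"pics/{n}0.png",im);np.savez(f"{n}0.npz",im=im,d=d)
print(env.read_clock())
E
```

```text
scene [1191.87537462  -51.89030995  974.91797732] [-2.47710934 -0.00519894  1.59410085]
top [ 415.54425028  -79.01037065 1358.08111617] [-3.06404641  0.00350659 -1.5433783 ]
0.1
```

View pics/scene0.png

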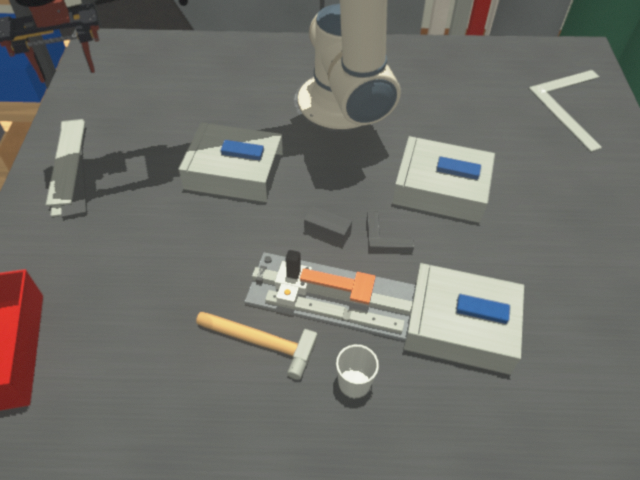

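View pics/top0.png

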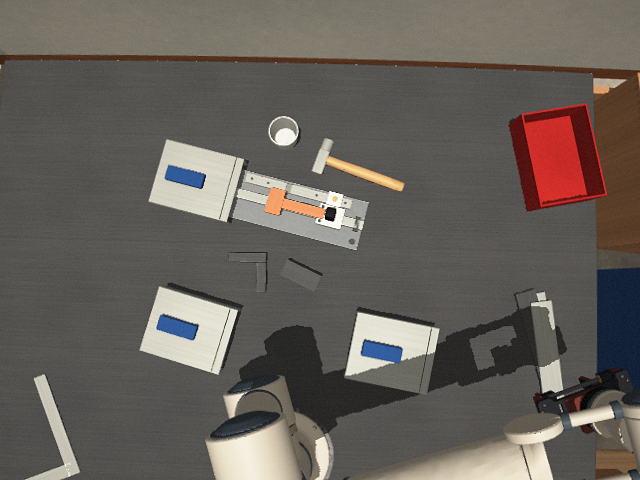

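The top view has three lookalike covers, at (197,180), (190,328) and (392,350). The robot base is near (300,440), so the farthest is (197,180), which also sits over the rail's end. The black grip is at (330,214), the copper head at (275,202), and the strip lies on the upper side. Next I'll measure and check one close crop.

```bash
python3 - <<'E'
from h import *
z=np.load("top0.npz");im,d=z["im"],z["d"];W=world("top",d)
np.set_printoptions(precision=1,suppress=True)
def rect(mask,name):
    n,l,s,c=cv2.connectedComponentsWithStats(mask.astype(np.uint8)); i=1+np.argmax(s[1:,4]); m=l==i
    P=W[m]; r=cv2.minAreaRect(P[:,:2].astype(np.float32)); print(name,s[i],"z",np.median(P[:,2]),r); return m
v,u=np.mgrid[0:480,0:640]
box=lambda a,b,c,e:(u>a)&(u<b)&(v>c)&(v<e)
Z=W[...,2]
rect(box(130,260,120,240)&(Z>50)&(Z<72),"cover")
rect(box(310,350,195,235)&(Z>95),"grip")
B,G,Rr=[im[...,k].astype(int) for k in range(3)]
rect(box(255,335,180,230)&(Rr>B+70)&(Rr>150),"copper")
rect(box(232,380,160,260)&(Z>6)&(Z<18),"plate")
for p in [(300,440),(390,150),(283,132),(190,328),(392,350)]: print(p,W[p[1],p[0]])
c=im[155:255,225:375];cv2.imwrite("pics/crop.png",cv2.resize(c,None,fx=5.3,fy=5.3,interpolation=cv2.INTER_CUBIC))
E
```

```text
cover [ 149  140   96   82 4613] z 63.14027118865556 ((638.5023193359375, 220.59698486328125), (192.04429626464844, 153.53738403320312), 76.92578887939453)
grip [325 207  12  13 120] z 109.13227273563257 ((497.05462646484375, -81.64675903320312), (23.89250946044922, 161.34645080566406), 79.72420501708984)
copper [264 187  62  32 851] z 58.14297508974869 ((544.7144775390625, -37.3408203125), (247.73480224609375, 110.96235656738281), 42.007381439208984)
plate [ 233  197  129   55 2362] z 12.270781101682246 ((546.7447509765625, -9.958541870117188), (319.5519104003906, 51.748409271240234), 76.65975189208984)
(300, 440) [ 51.3 -38.9  60.3]
(390, 150) [ 736.  -236.7   -3.8]
(283, 132) [770.8  26.    8. ]
(190, 328) [297.8 215.5  81.1]
(392, 350) [ 261.6 -240.1   77.9]
```

View pics/crop.png

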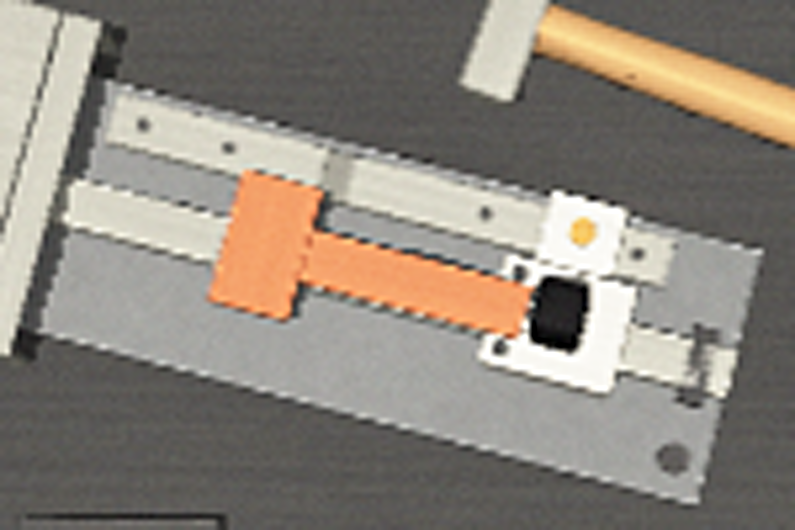

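The crop confirms the choice. The grip is at crop (560,312), the groove at crop (338,178), which is top pixel (288.8,188.6), and the head at (265,243) points at the cover's open edge. Next I'll take robust points from these and plan the approach.

```bash
python3 - <<'E'
from h import *
np.set_printoptions(precision=2,suppress=True)
z=np.load("top0.npz");im,d=z["im"],z["d"];W=world("top",d);Z=W[...,2]
th=np.deg2rad(76.9);ex=np.array([np.cos(th),np.sin(th)]);ey=np.array([-ex[1],ex[0]])
sub=np.zeros((480,640),bool);sub[200:230,315:345]=1
P=W[sub&(Z>105)&(Z<114)];g=(P.min(0)+P.max(0))/2
q=np.c_[P[:,:2]@ex,P[:,:2]@ey];print("grip n",len(P),"extent",np.ptp(q,axis=0))
qc=(np.percentile(q,2,0)+np.percentile(q,98,0))/2;g=qc[0]*ex+qc[1]*ey;print("grip",g,np.median(P[:,:2],0))
rel=lambda p:np.array([(p[:2]-g)@ex,(p[:2]-g)@ey,p[2]])
m=np.zeros_like(sub);m[135:240,140:260]=1;P=W[m&(Z>60)&(Z<66)]
q=np.c_[(P[:,:2]-g)@ex,(P[:,:2]-g)@ey];print("cover x,y range",np.percentile(q,[.5,99.5],axis=0))
# groove: mean over local window, and darkness profile along strip
v,u=np.mgrid[0:480,0:640];rx=(W[...,:2]-g)@ex;ry=(W[...,:2]-g)@ey
s=(abs(ry+42)<7)&(rx>40)&(rx<170)&(Z<30);gr=im.mean(2)
for a in range(60,150,4):
    k=s&(abs(rx-a)<2)
    if k.any():print(a,round(gr[k].mean()),round(float(Z[k].mean()),1),end="; ")
print()
B,G,Rr=[im[...,k].astype(int) for k in range(3)]
o=(Rr>B+70)&(Rr>150)&(Z>54)&(Z<62)&(abs(rx)<250)&(abs(ry)<60);print("copper",np.percentile(rx[o],[.5,99.5]),np.percentile(ry[o&(rx>120)],[1,99]),"bar y",np.percentile(ry[o&(rx<100)],[2,98]))
h=(abs(rx)<25)&(ry<-28)&(ry>-65);print("housing z",np.percentile(Z[h],[50,90,99]))
print(env.read_tool_rot(),env.read_wrist_force())
for yaw in(th,th-np.pi):
    for z0 in (70,):
        for s0 in(0,100,145): print(yaw,s0,env.ik([*(g+s0*ex),z0],[np.pi,0,yaw]))
E
```

```text
grip n 100 extent [23.13 24.11]
grip [564.17 -93.52] [562.99 -93.65]
cover x,y range [[228.48 -76.31]
 [417.16  74.38]]
60 212 24.7; 64 213 25.6; 68 212 24.8; 72 211 23.4; 76 213 25.9; 80 212 24.7; 84 210 24.4; 88 213 24.2; 92 210 24.1; 96 212 24.4; 100 211 25.4; 104 213 25.0; 108 189 23.6; 112 167 20.9; 116 160 19.2; 120 163 23.0; 124 209 24.4; 128 209 25.5; 132 210 24.0; 136 205 23.7; 140 213 24.0; 144 209 23.4; 148 201 23.7; 
copper [ 15.92 150.  ] [-29.65  29.31] bar y [-11.73  11.55]
housing z [46.73 52.12 54.44]
[-3.14 -0.    0.35] [0.84 0.4  0.43]
1.3421581947836396 0 [-0.22  0.04  1.55 -0.    1.55  0.  ]
1.3421581947836396 100 [-0.05  0.08  1.51 -0.    1.55  0.18]
1.3421581947836396 145 [ 0.02  0.11  1.48 -0.    1.55  0.25]
-1.7994344588061535 0 None
-1.7994344588061535 100 None
-1.7994344588061535 145 None
```

The measurements agree with the description: the grip is 23x24 mm, the head front is at +150 mm, and the bar is centred. The groove is at about +115 mm, which leaves the grip 113 mm before the cover edge (104–116 expected). I'll approach and grasp.

```bash
cat >> h.py <<'E'
th=np.deg2rad(76.9);ex=np.array([np.cos(th),np.sin(th),0]);ey=np.array([-ex[1],ex[0],0])
g=np.array([564.2,-93.5,0]);ori=[np.pi,0,th]
def st(l=""):
    f=np.array(env.read_wrist_force());p=np.array(env.read_eef_pos())-g
    print(l,"t%.1f x%.1f y%.1f z%.1f | f %.1f %.1f %.1f | w%.3f gf%.1f"%(env.read_clock(),p@ex,p@ey,p[2],f@ex,f@ey,f[2],env.read_grip_width(),env.read_grip_force()))
E
python3 - <<'E'
from h import *
env.movep([g[0],g[1],170],ori);st("above")
hand.move_gripper(0.6)
print(env.move_straight([g[0],g[1],68],vel=80,until_force=8));st("down")
im,_=get_image("scene");cv2.imwrite("pics/s1.png",cv2.resize(im[200:380,200:440],None,fx=3,fy=3))
hand.move_gripper(0.0);env.dwell(.2);st("grip")
E
```

```text
above t2.2 x-0.9 y-0.1 z170.1 | f 0.1 0.4 0.1 | w1.003 gf0.0
False
down t4.4 x0.0 y-0.4 z68.8 | f -0.4 0.3 0.4 | w0.597 gf0.0
grip t5.2 x-0.0 y-2.5 z68.1 | f 0.2 -13.1 -5.3 | w0.272 gf30.0
```

View pics/s1.png

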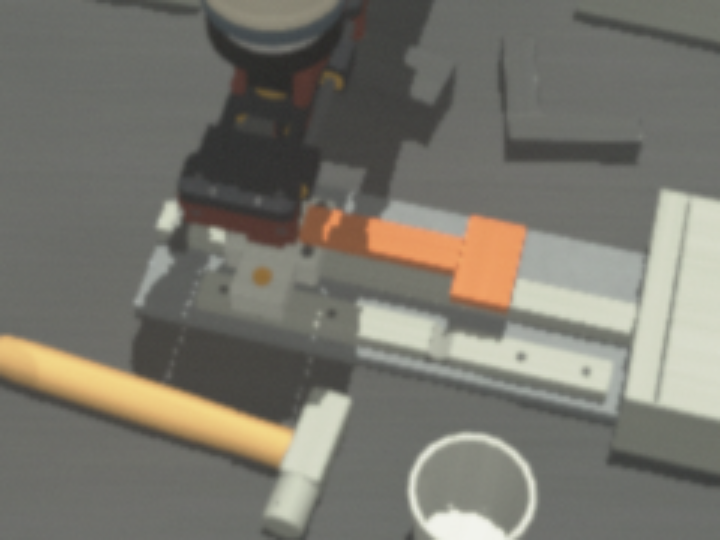

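The picture shows the fingers either side of the grip at (250,220), with the width at 24 mm as expected. The gripper was pushed 2.5 mm to -y, so I'll take up that offset as I slide.

```bash
python3 - <<'E'
from h import *
y=-2.5
for x in (0,40,75,98):
    p=g+x*ex+y*ey; p[2]=68
    env.move_straight(list(p),vel=60 if x else 10);st(x)
    f=np.array(env.read_wrist_force())@ey; y+=np.clip(f/6,-2,2)
for x in (101,104,106,108):
    p=g+x*ex+y*ey; p[2]=68
    env.move_straight(list(p),vel=15);st(x)
E
```

```text
0 t5.6 x0.0 y-2.4 z68.0 | f 0.6 0.9 -0.0 | w0.275 gf30.0
40 t6.4 x39.1 y-2.5 z68.1 | f -4.2 -1.5 0.5 | w0.268 gf30.0
75 t7.1 x75.0 y-2.6 z68.0 | f -2.4 -0.9 -0.1 | w0.270 gf30.0
98 t7.7 x98.9 y-2.7 z68.0 | f 1.5 -0.2 0.3 | w0.273 gf30.0
101 t8.0 x100.5 y-2.7 z68.0 | f -4.7 1.8 1.5 | w0.268 gf30.0
104 t8.4 x103.5 y-2.7 z68.0 | f -4.0 1.1 1.1 | w0.273 gf30.0
106 t8.6 x106.0 y-2.7 z68.0 | f -3.0 1.5 1.6 | w0.272 gf30.0
108 t8.9 x109.8 y-2.7 z68.1 | f 5.7 0.3 0.2 | w0.273 gf30.0
```

The force has flipped to a forward pull at 108–110 mm, so the ball is entering the groove. I'll creep on to find the bottom.

```bash
python3 - <<'E'
from h import *
for x in (109,110.5,112,113.5,115,116,117):
    p=g+x*ex-2.7*ey; p[2]=68
    env.move_straight(list(p),vel=15);env.dwell(.15)
    F=[]
    for _ in range(6): F.append(np.array(env.read_wrist_force())@ex);env.dwell(.02)
    st("%.1f meanfx %.1f"%(x,np.mean(F)))
    if np.mean(F)<-5: break
E
```

```text
109.0 meanfx 5.4 t9.4 x110.1 y-2.7 z68.0 | f 6.0 0.2 0.2 | w0.269 gf30.0
110.5 meanfx 5.2 t9.9 x111.1 y-2.7 z68.0 | f 5.0 -0.6 -0.2 | w0.272 gf30.0
112.0 meanfx 4.7 t10.4 x112.4 y-2.7 z68.0 | f 5.2 -0.1 0.5 | w0.272 gf30.0
113.5 meanfx 5.0 t10.9 x113.7 y-2.7 z68.0 | f 4.9 -0.4 0.3 | w0.267 gf30.0
115.0 meanfx -1.7 t11.4 x114.4 y-2.7 z68.0 | f -1.4 1.4 1.4 | w0.274 gf30.0
116.0 meanfx -5.1 t11.9 x114.7 y-2.7 z68.0 | f -4.5 1.0 1.4 | w0.274 gf30.0
```

The carriage is stopped at 114.6 mm and a further push is blocked, which matches the groove seen at about 115 mm. I'll relax the push and check once with a picture.

```bash
python3 - <<'E'
from h import *
p=g+114.8*ex-2.7*ey; p[2]=68
env.move_straight(list(p),vel=10);env.dwell(.4);st("hold");env.dwell(.3);st("hold")
im,d=get_image("scene");cv2.imwrite("pics/s2.png",cv2.resize(im[200:410,180:540],None,fx=2.2,fy=2.2))
E
```

```text
hold t12.6 x114.6 y-2.7 z68.0 | f -3.5 0.0 2.1 | w0.272 gf30.0
hold t12.9 x114.6 y-2.7 z68.0 | f -5.2 0.8 2.2 | w0.273 gf30.0
```

View pics/s2.png

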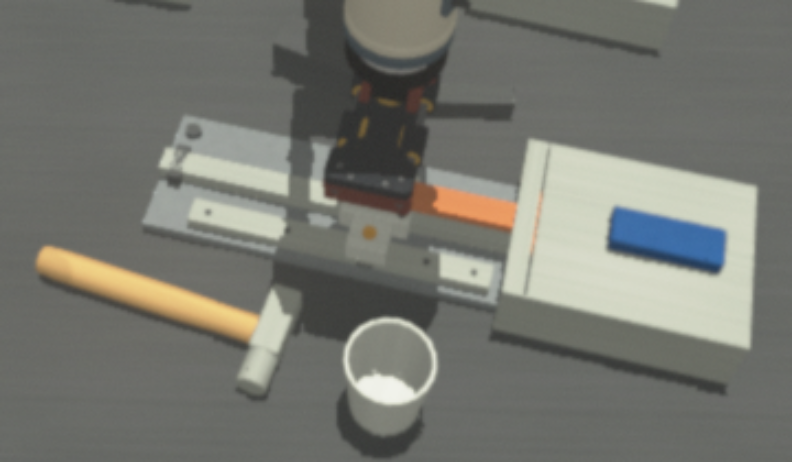

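The picture shows the head in under the cover edge at (520,215), the grip still held at (370,200), and the hammer and tin not moved. I'll hand it in.

```bash
python3 -c "
from h import *
print(order.finish_job())"
```

```text
the job is handed in; nothing more can be done
None
```

The job is handed in: the carriage sits about 114.6 mm from where it started, with the ball felt dropping into the groove, the copper head in under the cover edge and the grip still pinched. The hammer and tin had not moved; the offcut and magnet were not in the last picture, but the arm did not work near them.

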